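# Stand a gas cylinder up against a stop and put it on the balance

### The arm

A 7-joint arm with a two-finger parallel gripper is mounted at the origin on a cart in front of the work surface, level with it; the furniture and walls round the work are solid. World frame = base frame: x ahead of the robot, y to its left, z up, the work surface at z = 0. Lengths are in m, angles in rad, forces in N, time in s.
With the tool pointing down it reaches from about 0.4 to 0.85 m from the base axis. Payload 4.4 kg.
Tool frame: the origin (TCP) lies on the mounting face of the last link; the fingertips stand 199 mm ahead of it and the grasp point (between the pads) lies 180 mm ahead of it; z points along the fingers, y is the line along which they close (so a half turn about z gives the same grasp; the last joint's range is limited). The gripper opens to 94 mm and grips with 3 to 60 N. Pads are 16 mm wide; open, the fingers measure 119 mm over their backs; the gripper's body (75 mm by 177 mm) begins 78 mm behind the grasp point.
Start: joints at [-1.248, 0.628, 0.038, 1.517, -0.027, 0.996, -0.02], TCP at [0.246, 0.602, 0.405] pointing down, gripper open.
Joint ranges: [-3.06, 3.06], [-0.37, 2.12], [-1.25, 1.32], [0.18, 2.47], [-1.1, 4.24], [0.23, 1.98], [-2.94, 2.94]. Speed limits (rad/s): [2.57, 2.57, 3.14, 3.14, 3.14, 3.14, 3.14].

### API

Orientations are given as a unit quaternion [w, x, y, z].
In Python, from bench import sensors, snapshot, camera_info, workorder gives the robot as it stands.
- The arm moves only by the tool servo_tool, never from a script. Its argument "targets" is a list of rows, each an object of numbers: "rx", "ry", "rz": the turn, a rotation vector about the tool's x, y, z in degrees; "x", "y", "z": the shift along the tool's x, y, z in mm; "gripper": the opening, from 0 (shut) to 1 (fully open). A call has 1 to 8 rows; each row shifts and turns the commanded pose from where the row before left it, along the tool's axes as they then stand; what a row does not reach is not made up. A row lasts 1/12 s, in which the tool goes at most 41.7 mm and 7.16 degrees, less where a joint would pass 70% of its speed; a pose out of reach is approached as far as the arm can. A call is refused whole if a number of a shift passes 41.7 or a number of a turn 7.16, either way. A call with a gripper value outside its range is refused whole. The fingers move at their own pace and stop on an object; "force" is the grip in N (left out, the last holds). Time passes only in rows, so rows that do not move let the fingers close. It gives the time, the measured TCP pose, the force, the opening and the grip force at its end, in the units of the state.
- sensors.state(): the state, without advancing time (a new reading comes with each control period).
- snapshot(name): name is "scene" or "top" or "wrist"; returns the picture (384x512x3 uint8, red, green, blue); there is no depth.
- camera_info(name): a dict with "intrinsics" (3x3 intrinsics, pixels), "T" (4x4, takes a point from camera to world coordinates). Camera axes: x right, y down, z forward; pixel columns grow to the right and rows downward; lengths in m; the calibration is good to about 2 mm. A picture is of the moment at which its call begins: read the wrist's pose just before it. camera_info takes no time and is no camera call; for the wrist camera it gives the pose at the moment of the call.
- workorder.job_done(): hands the job in; it is judged then, once.
The state is a dict: "time_s": time; "joints": joint angles; "joint_vel": joint speeds; "joint_efforts": joint torques, N m; "eef_pos": TCP position; "orientation": TCP orientation; "ft_force": force on the tool from outside, world axes, zero at the start; "moment": the same for the moment, N m; "opening": opening from 0.0 (shut) to 1.0 (fully open); "grip_force": force on a finger pad.
Only numpy, scipy, OpenCV 4.12 (cv2) and the standard library are available. Lean on these libraries where they do the work, as an engineer would, in place of code of your own. Each camera call takes 0.05 s, during which the arm holds its last target. There are 200 camera calls.

### The job

The small blue gas cylinder lying on the bench is to be weighed standing. Firmly push its black foot end home against the steel stop, raise the brass valve end with the foot kept against the stop until the cylinder stands on the bench beside the stop, then lift it across and set it gently upright in the middle of the balance pan. Do not ram the stop or press hard on the pan, and leave the other things where they are.

Things in the scene. Friction and masses are not known exactly. Their poses are not given: they have to be found in the camera images.
- gas_cylinder: loose blue gas cylinder, 202 mm long, 0.4-0.75 kg, lying, foot toward the stop's face. Origin: centre of the flat foot face; +x runs along its axis to the valve end (origin 25 mm up when lying). Body 48 mm across for 122 mm; octagonal boot (foot, black) and collar (at 108 mm, yellow), 50 mm across flats, keep it from rolling; shoulder to 145 mm, then neck and cap
- grip (a point): point on the cylinder's axis, 172 mm from the foot face, in the brass neck (26 mm across, from 145 to 192 mm; a dark 19 mm cap follows, to 202 mm). Gripped lightly here across its axis, the cylinder pivots between the finger pads. Dragging it along the bench takes 2 to 6 N
- bench_stop: fixed steel angle plate, the stop: an upright plate 100 mm wide, 10 mm thick, 70 mm high with a black rubber face, its base flange and ribs reaching 65 mm behind. Origin: middle of the face's lower edge, on the bench; +y is the face's outward normal, toward the cylinder, x runs along the face, z is up. The face is rigid. A lamp head hangs 0.22 m up at x 0.55, y -0.04
- balance: white balance, 110 (x) x 150 (y) x 36 mm housing, fixed, with a round aluminium pan of 68 mm diameter above its middle. Origin: centre of its underside, on the bench; z up, -x is the display side.
- pan_top (a point): centre of the pan's upper face, 56 mm above the bench when empty; the pan is on a stiff spring (about 3 N per mm, 4 mm travel)
- weight_large: brass balance weight, 24 mm across and 34 mm tall, standing in front of the control box; a bystander; origin at the centre of its underside
- weight_small: brass balance weight, 19 mm across and 27 mm tall, standing beside the larger one; a bystander; origin at the centre of its underside
- sample_tin: round flat grey tin, 57 mm across, 19 mm tall, on the bench to the right of the microscope head; a bystander; origin at the centre of its underside

How it is judged:
On the way, in this order (a step that is already met when the one before it is completed fails the run):
1. the lying cylinder's foot is pushed home against the stop (at least 2.5 N) (contact force between gas_cylinder and bench_stop above 2.5 N and angle between gas_cylinder's own x axis and vertical above 1.3 rad and height (world z) of gas_cylinder below 0.035 m), for 0.1 s.
2. the cylinder is part-way up (20 to 65 degrees above level) with its foot low and touching the stop (contact force between gas_cylinder and bench_stop above 0.3 N and angle between gas_cylinder's own x axis and vertical between 0.43 and 1.22 rad and height (world z) of gas_cylinder below 0.04 m), for 0.2 s.
3. the cylinder stands upright (within 5 degrees) on the bench, its foot centre within 50 mm of the stop's face (angle between gas_cylinder's own x axis and vertical below 0.09 rad and height (world z) of gas_cylinder below 0.006 m and y of gas_cylinder in the frame of bench_stop between 0 and 0.05 m and contact force between gas_cylinder and anything else above 1 N), for 0.2 s.
At the end, for the whole second after the job is handed in: The cylinder stands on the pan, valve end up, upright within 3.4 degrees, its foot centre within 12 mm of the pan's centre, released and at rest (angle between gas_cylinder's own x axis and vertical below 0.06 rad and horizontal distance between gas_cylinder and pan_top below 0.012 m and z of gas_cylinder in the frame of pan_top between -0.004 and 0.004 m and linear speed of gas_cylinder below 0.01 m/s and contact force between gas_cylinder and balance above 2 N); the robot touches nothing.
It fails at once if the stop is rammed by the cylinder (over 45 N) (contact force between gas_cylinder and bench_stop above 45 N).
It fails at once if the cylinder bears on the balance with more than 35 N (contact force between gas_cylinder and balance above 35 N).
It fails at once if a listed bystander is moved more than 20 mm (distance of any of weight_large, weight_small, sample_tin from where it was at the start of the episode above 0.02 m).
It also fails if it takes over 58 s, if anything falls off the work surface, if the arm or the gripper's body presses on something with over 40 N, if the wrist force passes 120 N, or if a joint passes its speed limit or range.

## Working session

There is one attempt and no reset: what is moved stays moved. The work goes in short steps, Python scripts to look and compute and a tool call to move; the robot and the scene stay as the last step left them, time stands still between calls to the robot, and variables do not carry over. Pictures are saved under pics/ and viewed, at most 10 in all, crops included, and the job is handed in when it is done.

Besides the shell and the picture viewer there is one more tool, called after "Emit:" in YAML: its name, and indented under it one key for each argument. servo_tool: Moves the arm, as the interface text tells. Its arguments: {"type":"object","properties":{"targets":{"type":"array","items":{"type":"object","properties":{"rx":{"type":"number"},"ry":{"type":"number"},"rz":{"type":"number"},"x":{"type":"number"},"y":{"type":"number"},"z":{"type":"number"},"gripper":{"type":"number"}}}},"force":{"type":"number"}},"required":["targets"]}

```bash
mkdir -p pics; ls; python3 - <<'E'
from bench import sensors,snapshot,camera_info
import cv2
for n in("scene","top"):
    im=snapshot(n)[:,:,::-1]; cv2.imwrite(f"pics/{n}0.png",im); print(n,camera_info(n))
print(sensors.state())
E
```

```text
pics
scene {'intrinsics': array([[419.75535823,   0.        , 252.99495121],
       [  0.        , 419.75535823, 186.64316563],
       [  0.        ,   0.        ,   1.        ]]), 'T': array([[-0.99980784, -0.01867595,  0.00595726,  0.56897009],
       [-0.01922554,  0.87482633, -0.48405502,  0.48553157],
       [ 0.00382862, -0.48407654, -0.87501728,  0.92824593],
       [ 0.        ,  0.        ,  0.        ,  1.        ]])}
top {'intrinsics': array([[351.88921633,   0.        , 258.56391065],
       [  0.        , 351.88921633, 186.38353525],
       [  0.        ,   0.        ,   1.        ]]), 'T': array([[ 0.02578771, -0.99799976,  0.05771894,  0.50296999],
       [-0.99964821, -0.02610231, -0.00470305,  0.00499969],
       [ 0.00620024, -0.05757735, -0.99832179,  1.08191394],
       [ 0.        ,  0.        ,  0.        ,  1.        ]])}
{'time_s': 0.1, 'joints': array([-1.24776546,  0.62919129,  0.03846547,  1.51819768, -0.02698598,
        0.99631247, -0.01999646]), 'joint_vel': array([-2.32903748e-03, -2.72450784e-03, -2.02260594e-05, -2.68348407e-03,
       -1.18927609e-03, -1.44603885e-05,  3.43490823e-04]), 'joint_efforts': array([ 2.47134762e-03, -5.50785005e+01,  1.14744276e+00, -1.87115800e+01,
       -5.20501763e-02,  1.92250282e-02,  3.74396757e-05]), 'eef_pos': array([0.24630643, 0.60126309, 0.40390911]), 'orientation': array([-1.36460223e-04,  1.93194913e-01,  9.81160075e-01, -7.83371054e-04]), 'ft_force': array([-0.04809488,  0.33143348,  0.19066615]), 'moment': array([ 0.01224009, -0.02098991,  0.0137572 ]), 'grip_force': 0.0, 'opening': 1.001496137335729}
```

View pics/top0.png

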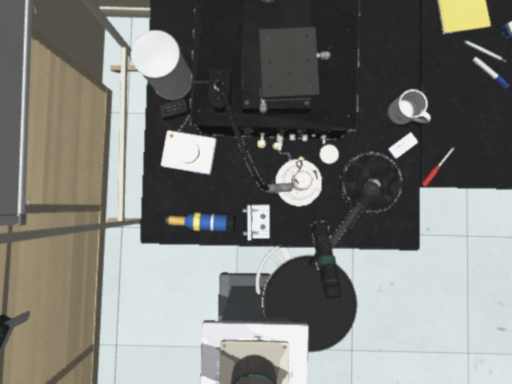

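View pics/scene0.png

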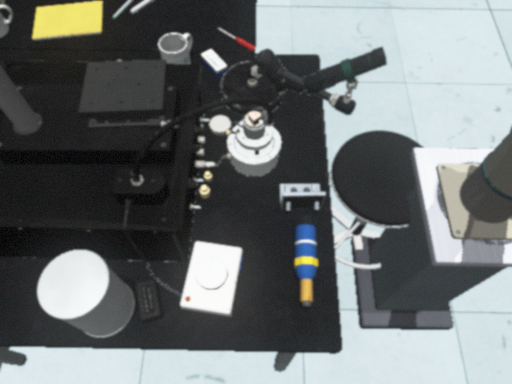

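```bash
python3 - <<'E'
import cv2,numpy as np
a=cv2.imread("pics/top0.png")[120:250,150:290]
b=cv2.imread("pics/scene0.png")[175:325,170:340]
cv2.imwrite("pics/ca.png",cv2.resize(a,None,fx=5.5,fy=4.5 if 0 else 4.5,interpolation=cv2.INTER_CUBIC)) if 0 else cv2.imwrite("pics/ca.png",cv2.resize(a[:, :],None,fx=4,fy=4,interpolation=cv2.INTER_CUBIC))
cv2.imwrite("pics/cb.png",cv2.resize(b,None,fx=4,fy=4,interpolation=cv2.INTER_CUBIC))
E
```

```text
(no output)
```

View pics/ca.png

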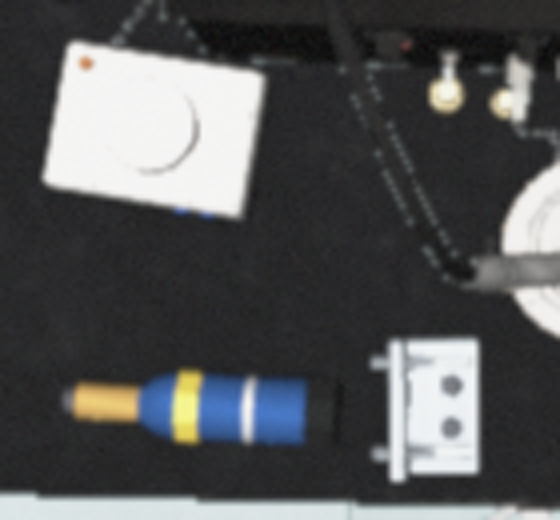

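View pics/cb.png

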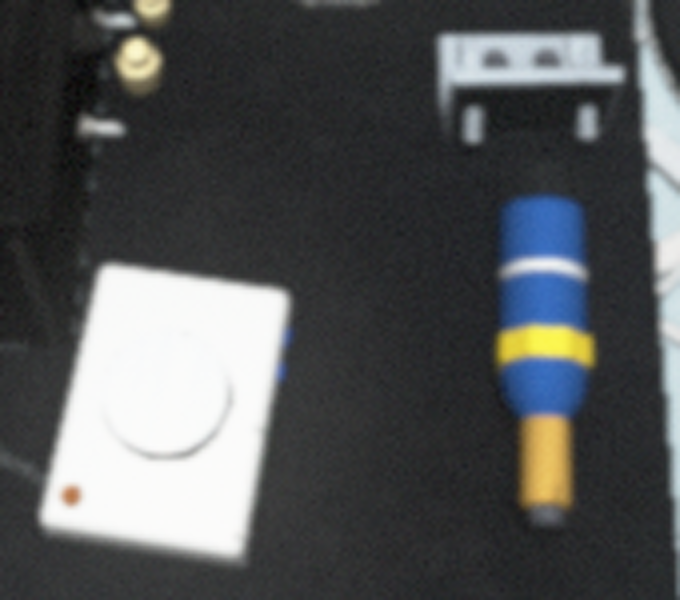

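```bash
cat > h.py <<'E'
import numpy as np
from bench import camera_info
def proj(n,u,v,z,info=None):
    c=info or camera_info(n); K=c["intrinsics"];T=c["T"]
    d=T[:3,:3]@np.linalg.solve(K,[u,v,1.]);o=T[:3,3]
    return o+d*(z-o[2])/d[2]
E
python3 - <<'E'
from h import *
A=lambda u,v,z:proj("top",150+u/4,120+v/4,z).round(4)
B=lambda u,v,z:proj("scene",170+u/4,175+v/4,z).round(4)
for nm,a,b,z in [("tip",(65,400),(547,522),.025),("cap/neck",(75,401),(547,508),.025),("shoulder",(140,403),(546,415),.025),("collar",(187,407),(545,345),.025),("blueblack",(305,411),(543,199),.035),("pan",(152,126),(168,395),.056),
 ("stopN",(389,341),(437,80),.07),("stopS",(391,481),(624,82),.07)]:
    print(nm,A(*a,z),B(*b,z))
print("foot",A(342,411,.025)); 
for p in [(70,42),(265,72),(243,216),(45,185)]: print("hous",A(*p,.036))
for p in [(105,265),(290,291),(243,556),(40,522)]: print("housB",B(*p,.036))
for p in [(446,95),(507,102)]: print("wt",A(*p,.03))
E
```

```text
tip [0.4563 0.2731 0.025 ] [0.4552 0.2723 0.025 ]
cap/neck [0.4558 0.2656 0.025 ] [0.4549 0.2649 0.025 ]
shoulder [0.4555 0.2171 0.025 ] [0.4533 0.2143 0.025 ]
collar [0.4534 0.1819 0.025 ] [0.4522 0.1743 0.025 ]
blueblack [0.4532 0.0929 0.035 ] [0.4509 0.0897 0.035 ]
pan [0.6593 0.2097 0.056 ] [0.6581 0.2168 0.056 ]
stopN [0.5064 0.0313 0.07  ] [0.5137 0.0315 0.07  ]
stopS [0.4067 0.0271 0.07  ] [0.4057 0.0305 0.07  ]
foot [0.4534 0.0661 0.025 ]
hous [0.7242 0.2775 0.036 ]
hous [0.7054 0.1307 0.036 ]
hous [0.5967 0.1435 0.036 ]
hous [0.616  0.2917 0.036 ]
housB [0.7008 0.136  0.036 ]
housB [0.5956 0.1494 0.036 ]
housB [0.6155 0.2956 0.036 ]
housB [0.7227 0.2803 0.036 ]
wt [ 0.6928 -0.0055  0.03  ]
wt [ 0.6887 -0.0516  0.03  ]
```

Emit:
servo_tool:
  targets:
    - {"x":-33,"y":-25}
    - {"x":-33,"y":-25}
    - {"x":-33,"y":-25}
    - {"x":-33,"y":-25}
    - {"x":-33,"y":-25}
    - {"x":-33,"y":-25}
    - {"x":-33,"y":-25}
    - {"x":-33,"y":-25}

```text
validation failed for argument at $.ta...
```

Emit:
servo_tool:
  targets:
    - {"x":-33,"y":-25}
    - {"x":-33,"y":-25,"z":10}
    - {"z":10,"rz":7}
    - {"z":10,"rz":7}
    - {"z":10,"rz":7}
    - {"z":10,"rz":7}
    - {"z":10,"rz":7}
    - {"z":10,"rz":7}

```text
validation failed for argument at $.ta...
```

Emit:
servo_tool:
  targets:
    - {"z":10,"rz":7}
    - {"z":10,"rz":7}
    - {"z":10,"rz":7}
    - {"rz":4}
    - {}

```text
validation failed for argument at $.ta...
```

```bash
python3 - <<'E'
from bench import sensors,snapshot,camera_info
import cv2,numpy as np
from scipy.spatial.transform import Rotation as R
s=sensors.state();q=s["orientation"];print(s["time_s"],s["eef_pos"],s["ft_force"],s["joints"].round(2));print(R.from_quat(q[[1,2,3,0]]).as_matrix().round(4))
c=camera_info("wrist");print(c)
w=snapshot("wrist")[:,:,::-1]
b=np.clip(cv2.imread("pics/scene0.png")[:270,:270].astype(float)*3,0,255).astype(np.uint8)
im=np.zeros((384,512+270,3),np.uint8);im[:,:512]=w;im[:270,512:]=b
cv2.imwrite("pics/w1.png",im);cv2.imwrite("pics/w1raw.png",w);np.savez("pics/w1",K=c["intrinsics"],T=c["T"])
E
```

```text
0.1 [0.24630643 0.60126309 0.40390911] [-0.04809488  0.33143348  0.19066615] [-1.25  0.63  0.04  1.52 -0.03  1.   -0.02]
[[-9.254e-01  3.791e-01 -6.000e-04]
 [ 3.791e-01  9.254e-01 -1.500e-03]
 [-0.000e+00 -1.600e-03 -1.000e+00]]
{'intrinsics': array([[287.90093336,   0.        , 255.7624676 ],
       [  0.        , 287.90093336, 189.57519711],
       [  0.        ,   0.        ,   1.        ]]), 'T': array([[ 0.37832381,  0.89704994,  0.22841302,  0.17999481],
       [ 0.92567001, -0.3659639 , -0.09594511,  0.62829163],
       [-0.00247664,  0.2477334 , -0.96882508,  0.38493651],
       [ 0.        ,  0.        ,  0.        ,  1.        ]])}
```

View pics/w1.png

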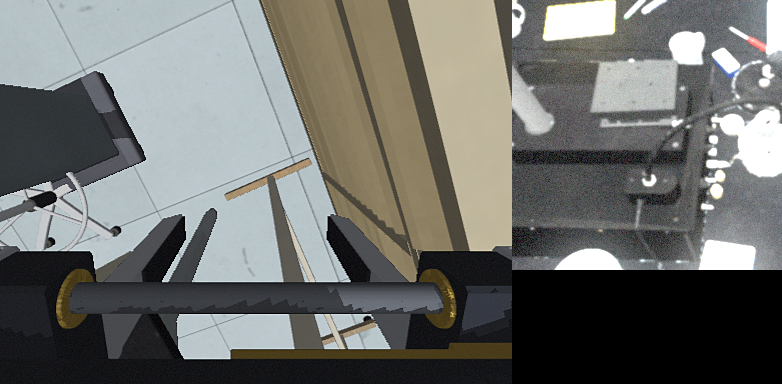

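The wrist view shows only floor and the panel to the right; the moves were refused, so nothing moved. I'll try complete rows.

Emit:
servo_tool:
  targets:
    - {"x":-33,"y":-25,"z":0,"rx":0,"ry":0,"rz":0,"gripper":1}
    - {"x":-33,"y":-25,"z":0,"rx":0,"ry":0,"rz":0,"gripper":1}
    - {"x":-33,"y":-25,"z":0,"rx":0,"ry":0,"rz":0,"gripper":1}
    - {"x":-33,"y":-25,"z":0,"rx":0,"ry":0,"rz":0,"gripper":1}

```text
time_s: 0.48
eef_pos: [0.3311, 0.4573, 0.4044]
orientation: [-0.0, 0.193, 0.981, -0.0]
ft_force: [0.0, 0.4, -1.0]
opening: 0.997
grip_force: 0.0
```

Emit:
servo_tool:
  targets:
    - {"x":-33,"y":-25,"z":0,"rx":0,"ry":0,"rz":0,"gripper":1}
    - {"x":-33,"y":-25,"z":0,"rx":0,"ry":0,"rz":0,"gripper":1}
    - {"x":-33,"y":-25,"z":0,"rx":0,"ry":0,"rz":0,"gripper":1}
    - {"x":-33,"y":-25,"z":0,"rx":0,"ry":0,"rz":0,"gripper":1}
    - {"x":-33,"y":-25,"z":0,"rx":0,"ry":0,"rz":0,"gripper":1}
    - {"x":-33,"y":-25,"z":0,"rx":0,"ry":0,"rz":0,"gripper":1}
    - {"x":0,"y":0,"z":10,"rx":0,"ry":0,"rz":7,"gripper":1}
    - {"x":0,"y":0,"z":10,"rx":0,"ry":0,"rz":7,"gripper":1}

```text
time_s: 1.15
eef_pos: [0.4591, 0.2413, 0.3849]
orientation: [0.001, 0.318, 0.948, 0.0]
ft_force: [-0.5, 1.9, -1.3]
opening: 0.997
grip_force: 0.0
```

Emit:
servo_tool:
  targets:
    - {"x":0,"y":0,"z":10,"rx":0,"ry":0,"rz":7,"gripper":0.7}
    - {"x":0,"y":0,"z":10,"rx":0,"ry":0,"rz":7,"gripper":0.7}
    - {"x":0,"y":0,"z":10,"rx":0,"ry":0,"rz":7,"gripper":0.7}
    - {"x":0,"y":0,"z":10,"rx":0,"ry":0,"rz":7,"gripper":0.7}
    - {"x":0,"y":0,"z":10,"rx":0,"ry":0,"rz":7,"gripper":0.7}
    - {"x":0,"y":0,"z":10,"rx":0,"ry":0,"rz":7,"gripper":0.7}
    - {"x":0,"y":0,"z":10,"rx":0,"ry":0,"rz":7,"gripper":0.7}
    - {"x":0,"y":0,"z":10,"rx":0,"ry":0,"rz":4.7,"gripper":0.7}

```text
time_s: 1.82
eef_pos: [0.4569, 0.2452, 0.304]
orientation: [0.0, 0.709, 0.705, -0.0]
ft_force: [0.1, 0.0, -0.5]
opening: 0.704
grip_force: 0.0
```

```bash
python3 - <<'E'
from bench import sensors,snapshot,camera_info
import cv2,numpy as np
from scipy.spatial.transform import Rotation as R
s=sensors.state();q=s["orientation"];print(s["time_s"],s["eef_pos"],s["ft_force"],s["joints"].round(2));print(R.from_quat(q[[1,2,3,0]]).as_matrix().round(4))
c=camera_info("wrist");print(c["T"].round(3))
w=snapshot("wrist")[:,:,::-1]
cv2.imwrite("pics/w2.png",w);np.savez("pics/w2",intrinsics=c["intrinsics"],T=c["T"])
E
```

```text
1.8167 [0.45685054 0.2451907  0.30404242] [ 0.09232119  0.01778658 -0.54001896] [-0.77  0.61  0.34  1.99 -0.35  0.6  -0.21]
[[ 5.1e-03  1.0e+00 -1.0e-04]
 [ 1.0e+00 -5.1e-03 -3.0e-04]
 [-3.0e-04 -1.0e-04 -1.0e+00]]
[[ 1.    -0.004 -0.001  0.457]
 [-0.004 -0.969 -0.248  0.317]
 [ 0.     0.248 -0.969  0.285]
 [ 0.     0.     0.     1.   ]]
```

View pics/w2.png

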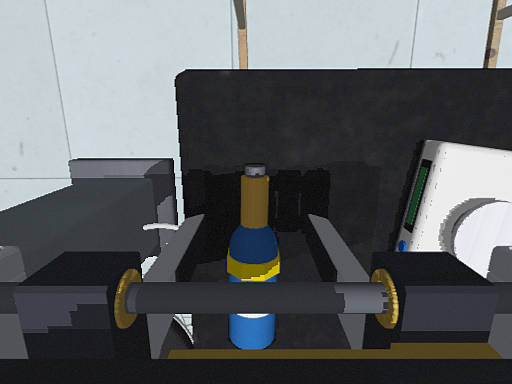

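```bash
python3 - <<'E'
from h import *
c=dict(np.load("pics/w2.npz"))
for p,z in [((255,166),.025),((255,176),.025),((255,226),.028),((252,340),.025),((455,238),.056),((478,204),.056)]: print(p,proj("",*p,z,c).round(4))
E
```

```text
(255, 166) [0.4563 0.2722 0.025 ]
(255, 176) [0.4563 0.2628 0.025 ]
(255, 226) [0.456  0.2149 0.028 ]
(252, 340) [0.4521 0.0827 0.025 ]
(455, 238) [0.6278 0.2142 0.056 ]
(478, 204) [0.6419 0.2447 0.056 ]
```

Emit:
servo_tool:
  targets:
    - {"x":0,"y":-1,"z":20,"rx":0,"ry":0,"rz":0,"gripper":0.6}
    - {"x":0,"y":0,"z":20,"rx":0,"ry":0,"rz":0,"gripper":0.6}
    - {"x":0,"y":0,"z":20,"rx":0,"ry":0,"rz":0,"gripper":0.6}
    - {"x":0,"y":0,"z":18,"rx":0,"ry":0,"rz":0,"gripper":0.6}
    - {"x":0,"y":0,"z":10,"rx":0,"ry":0,"rz":0,"gripper":0.6}
    - {"x":0,"y":0,"z":10,"rx":0,"ry":0,"rz":0,"gripper":0.6}
    - {"x":0,"y":0,"z":0,"rx":0,"ry":0,"rz":0,"gripper":0.6}

```text
time_s: 2.45
eef_pos: [0.4557, 0.2449, 0.2054]
orientation: [-0.0, 0.707, 0.707, -0.001]
ft_force: [-0.1, 0.4, 0.2]
opening: 0.601
grip_force: 0.0
```

Emit:
servo_tool:
  targets:
    - {"x":0,"y":0,"z":0,"rx":0,"ry":0,"rz":0,"gripper":0}
    - {"x":0,"y":0,"z":0,"rx":0,"ry":0,"rz":0,"gripper":0}
    - {"x":0,"y":0,"z":0,"rx":0,"ry":0,"rz":0,"gripper":0}
    - {"x":0,"y":0,"z":0,"rx":0,"ry":0,"rz":0,"gripper":0}
    - {"x":0,"y":0,"z":0,"rx":0,"ry":0,"rz":0,"gripper":0}
  force: 15

```text
time_s: 2.87
eef_pos: [0.4561, 0.2452, 0.2073]
orientation: [0.0, 0.707, 0.707, 0.0]
ft_force: [-0.7, 0.4, 0.0]
opening: 0.282
grip_force: 0.6
```

Emit:
servo_tool:
  targets:
    - {"x":-3,"y":0,"z":0,"rx":0,"ry":0,"rz":0,"gripper":0}
    - {"x":-6,"y":0,"z":0,"rx":0,"ry":0,"rz":0,"gripper":0}
    - {"x":-8,"y":0,"z":0,"rx":0,"ry":0,"rz":0,"gripper":0}
    - {"x":-8,"y":0,"z":0,"rx":0,"ry":0,"rz":0,"gripper":0}
    - {"x":-5,"y":0,"z":0,"rx":0,"ry":0,"rz":0,"gripper":0}
    - {"x":-3,"y":0,"z":0,"rx":0,"ry":0,"rz":0,"gripper":0}
    - {"x":0,"y":0,"z":0,"rx":0,"ry":0,"rz":0,"gripper":0}

```text
time_s: 3.45
eef_pos: [0.4563, 0.2112, 0.2069]
orientation: [0.0, 0.707, 0.707, 0.0]
ft_force: [0.6, 2.7, 4.0]
opening: 0.27
grip_force: 14.9
```

Emit:
servo_tool:
  targets:
    - {"x":-1.5,"y":0,"z":0,"rx":0,"ry":0,"rz":0,"gripper":0}
    - {"x":-1.5,"y":0,"z":0,"rx":0,"ry":0,"rz":0,"gripper":0}
    - {"x":0,"y":0,"z":0,"rx":0,"ry":0,"rz":0,"gripper":0}

```text
time_s: 3.7
eef_pos: [0.4562, 0.2096, 0.2068]
orientation: [-0.0, 0.707, 0.707, 0.001]
ft_force: [0.1, 4.5, 5.1]
opening: 0.269
grip_force: 14.9
```

Emit:
servo_tool:
  targets:
    - {"x":-1.5,"y":0,"z":0,"rx":0,"ry":0,"rz":0,"gripper":0}
    - {"x":-1.5,"y":0,"z":0,"rx":0,"ry":0,"rz":0,"gripper":0}
    - {"x":0,"y":0,"z":0,"rx":0,"ry":0,"rz":0,"gripper":0}

```text
time_s: 3.95
eef_pos: [0.4561, 0.2067, 0.2069]
orientation: [-0.0, 0.707, 0.708, 0.001]
ft_force: [1.0, 5.7, 5.2]
opening: 0.274
grip_force: 14.9
```

Emit:
servo_tool:
  targets:
    - {"x":-1.5,"y":0,"z":-1,"rx":0,"ry":0,"rz":0,"gripper":0}
    - {"x":-1.5,"y":0,"z":0,"rx":0,"ry":0,"rz":0,"gripper":0}
    - {"x":0,"y":0,"z":0,"rx":0,"ry":0,"rz":0,"gripper":0}

```text
time_s: 4.2
eef_pos: [0.4553, 0.2044, 0.2073]
orientation: [-0.001, 0.706, 0.708, -0.0]
ft_force: [-0.7, 7.3, 0.1]
opening: 0.271
grip_force: 15.0
```

Emit:
servo_tool:
  targets:
    - {"x":-1.5,"y":0,"z":0,"rx":0,"ry":0,"rz":0,"gripper":0}
    - {"x":0,"y":0,"z":0,"rx":0,"ry":0,"rz":0,"gripper":0}

```text
time_s: 4.37
eef_pos: [0.4552, 0.204, 0.2073]
orientation: [-0.002, 0.706, 0.708, 0.0]
ft_force: [-0.2, 9.6, -0.1]
opening: 0.274
grip_force: 15.0
```

Emit:
servo_tool:
  targets:
    - {"x":-1.5,"y":0,"z":0,"rx":0,"ry":0,"rz":0,"gripper":0}
    - {"x":0,"y":0,"z":0,"rx":0,"ry":0,"rz":0,"gripper":0}
    - {"x":0,"y":0,"z":0,"rx":0,"ry":0,"rz":0,"gripper":0}

```text
time_s: 4.62
eef_pos: [0.4551, 0.2037, 0.2073]
orientation: [-0.002, 0.706, 0.709, 0.001]
ft_force: [-1.4, 13.4, -0.9]
opening: 0.271
grip_force: 15.0
```

```bash
python3 - <<'E'
from bench import snapshot
import cv2,numpy as np
a=snapshot("top")[170:250,150:290,::-1]
b=snapshot("scene")[175:325,240:340,::-1]
a=cv2.resize(a,None,fx=4,fy=4,interpolation=3)
b=cv2.resize(b,None,fx=2.2,fy=2.2,interpolation=3)
im=np.zeros((max(a.shape[0],b.shape[0]),a.shape[1]+b.shape[1],3),np.uint8)
im[:a.shape[0],:a.shape[1]]=a;im[:b.shape[0],a.shape[1]:]=b
cv2.imwrite("pics/c3.png",im)
E
```

```text
(no output)
```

View pics/c3.png

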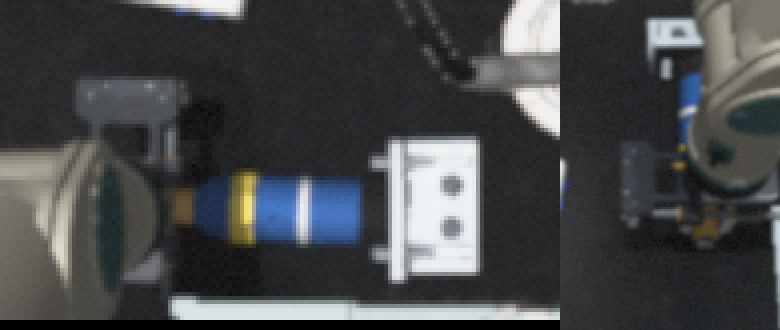

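```bash
python3 - <<'E'
import numpy as np
t=np.radians(np.arange(0,91,5));y=25*np.sin(t)+174*np.cos(t);z=25*np.cos(t)+174*np.sin(t)
for i in range(len(t)-1):print(5*i,5*i+5,(y[i+1]-y[i]).round(1),(z[i+1]-z[i]).round(1),"abs TCP end y",(y[i+1]/1e3+.0297).round(4),"z",(z[i+1]/1e3+.182).round(4))
E
```

```text
0 5 1.5 15.1 abs TCP end y 0.2052 z 0.2221
5 10 0.2 14.8 abs TCP end y 0.2054 z 0.2368
10 15 -1.2 14.3 abs TCP end y 0.2042 z 0.2512
15 20 -2.5 13.8 abs TCP end y 0.2018 z 0.265
20 25 -3.8 13.2 abs TCP end y 0.198 z 0.2782
25 30 -5.1 12.5 abs TCP end y 0.1929 z 0.2907
30 35 -6.3 11.6 abs TCP end y 0.1866 z 0.3023
35 40 -7.5 10.7 abs TCP end y 0.1791 z 0.313
40 45 -8.6 9.7 abs TCP end y 0.1704 z 0.3227
45 50 -9.7 8.6 abs TCP end y 0.1607 z 0.3314
50 55 -10.7 7.5 abs TCP end y 0.15 z 0.3389
55 60 -11.6 6.3 abs TCP end y 0.1384 z 0.3452
60 65 -12.5 5.1 abs TCP end y 0.1259 z 0.3503
65 70 -13.2 3.8 abs TCP end y 0.1127 z 0.3541
70 75 -13.8 2.5 abs TCP end y 0.0989 z 0.3565
75 80 -14.3 1.2 abs TCP end y 0.0845 z 0.3577
80 85 -14.8 -0.2 abs TCP end y 0.0698 z 0.3575
85 90 -15.1 -1.5 abs TCP end y 0.0547 z 0.356
```

Raise 0→15° in half-steps (two rows per 5°).

Emit:
servo_tool:
  targets:
    - {"x":0.8,"y":0,"z":-7.5,"rx":0,"ry":0,"rz":0,"gripper":0}
    - {"x":0.7,"y":0,"z":-7.5,"rx":0,"ry":0,"rz":0,"gripper":0}
    - {"x":0.1,"y":0,"z":-7.4,"rx":0,"ry":0,"rz":0,"gripper":0}
    - {"x":0.1,"y":0,"z":-7.4,"rx":0,"ry":0,"rz":0,"gripper":0}
    - {"x":-0.6,"y":0,"z":-7.2,"rx":0,"ry":0,"rz":0,"gripper":0}
    - {"x":-0.6,"y":0,"z":-7.1,"rx":0,"ry":0,"rz":0,"gripper":0}
    - {"x":0,"y":0,"z":0,"rx":0,"ry":0,"rz":0,"gripper":0}

```text
time_s: 5.3
eef_pos: [0.4556, 0.2003, 0.2522]
orientation: [-0.0, 0.707, 0.707, -0.0]
ft_force: [-0.5, 4.4, -0.4]
opening: 0.272
grip_force: 15.0
```

Emit:
servo_tool:
  targets:
    - {"x":-1.3,"y":0,"z":-6.9,"rx":0,"ry":0,"rz":0,"gripper":0}
    - {"x":-1.3,"y":0,"z":-6.9,"rx":0,"ry":0,"rz":0,"gripper":0}
    - {"x":-2,"y":0,"z":-6.6,"rx":0,"ry":0,"rz":0,"gripper":0}
    - {"x":-2,"y":0,"z":-6.6,"rx":0,"ry":0,"rz":0,"gripper":0}
    - {"x":-2.6,"y":0,"z":-6.2,"rx":0,"ry":0,"rz":0,"gripper":0}
    - {"x":-2.6,"y":0,"z":-6.2,"rx":0,"ry":0,"rz":0,"gripper":0}
    - {"x":0,"y":0,"z":0,"rx":0,"ry":0,"rz":0,"gripper":0}

```text
time_s: 5.88
eef_pos: [0.4562, 0.1874, 0.2923]
orientation: [0.001, 0.708, 0.707, 0.0]
ft_force: [-0.6, -0.3, -2.6]
opening: 0.274
grip_force: 15.0
```

```bash
python3 - <<'E'
from bench import snapshot
import cv2,numpy as np
a=snapshot("top")[170:250,150:290,::-1]
b=snapshot("scene")[175:325,240:340,::-1]
a=cv2.resize(a,None,fx=4,fy=4,interpolation=3)
b=cv2.resize(b,None,fx=2.2,fy=2.2,interpolation=3)
im=np.zeros((max(a.shape[0],b.shape[0]),a.shape[1]+b.shape[1],3),np.uint8)
im[:a.shape[0],:a.shape[1]]=a;im[:b.shape[0],a.shape[1]:]=b
cv2.imwrite("pics/c4.png",im)
E
```

```text
(no output)
```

View pics/c4.png

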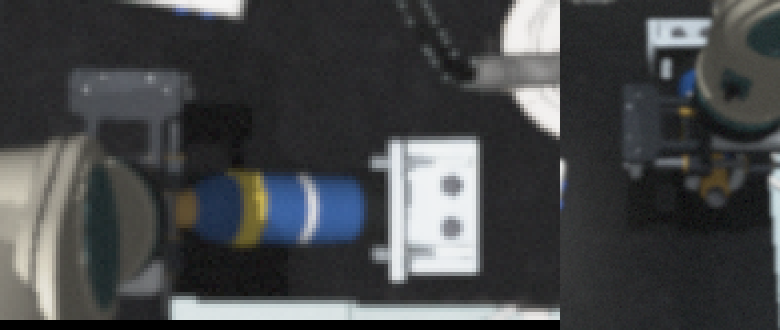

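Cylinder is about 30° up with the foot (black, ~365–390) at the stop; the push has faded, so press again.

Emit:
servo_tool:
  targets:
    - {"x":-2,"y":0,"z":0,"rx":0,"ry":0,"rz":0,"gripper":0}
    - {"x":-2,"y":0,"z":0,"rx":0,"ry":0,"rz":0,"gripper":0}
    - {"x":0,"y":0,"z":0,"rx":0,"ry":0,"rz":0,"gripper":0}

```text
time_s: 6.23
eef_pos: [0.4562, 0.1864, 0.2915]
orientation: [-0.001, 0.707, 0.708, 0.001]
ft_force: [-0.9, 5.7, 2.1]
opening: 0.275
grip_force: 15.0
```

Emit:
servo_tool:
  targets:
    - {"x":-1,"y":0,"z":0,"rx":0,"ry":0,"rz":0,"gripper":0}
    - {"x":0,"y":0,"z":0,"rx":0,"ry":0,"rz":0,"gripper":0}
    - {"x":0,"y":0,"z":0,"rx":0,"ry":0,"rz":0,"gripper":0}
    - {"x":0,"y":0,"z":0,"rx":0,"ry":0,"rz":0,"gripper":0}

```text
time_s: 6.57
eef_pos: [0.4562, 0.1862, 0.2915]
orientation: [-0.001, 0.706, 0.708, 0.002]
ft_force: [-0.1, 7.0, 2.7]
opening: 0.274
grip_force: 15.0
```

Emit:
servo_tool:
  targets:
    - {"x":-3.4,"y":0,"z":-5.8,"rx":0,"ry":0,"rz":0,"gripper":0}
    - {"x":-3.5,"y":0,"z":-5.6,"rx":0,"ry":0,"rz":0,"gripper":0}
    - {"x":-3.9,"y":0,"z":-5.3,"rx":0,"ry":0,"rz":0,"gripper":0}
    - {"x":-4,"y":0,"z":-5.2,"rx":0,"ry":0,"rz":0,"gripper":0}
    - {"x":-4.5,"y":0,"z":-4.8,"rx":0,"ry":0,"rz":0,"gripper":0}
    - {"x":-4.6,"y":0,"z":-4.7,"rx":0,"ry":0,"rz":0,"gripper":0}
    - {"x":0,"y":0,"z":0,"rx":0,"ry":0,"rz":0,"gripper":0}

```text
time_s: 7.15
eef_pos: [0.4562, 0.1586, 0.3235]
orientation: [0.0, 0.708, 0.707, 0.0]
ft_force: [-0.6, 2.8, 1.0]
opening: 0.268
grip_force: 15.0
```

Emit:
servo_tool:
  targets:
    - {"x":-5,"y":0,"z":-4,"rx":0,"ry":0,"rz":0,"gripper":0}
    - {"x":-5,"y":0,"z":-3.8,"rx":0,"ry":0,"rz":0,"gripper":0}
    - {"x":-5.3,"y":0,"z":-3.4,"rx":0,"ry":0,"rz":0,"gripper":0}
    - {"x":-5.4,"y":0,"z":-3.2,"rx":0,"ry":0,"rz":0,"gripper":0}
    - {"x":-5.6,"y":0,"z":-2.9,"rx":0,"ry":0,"rz":0,"gripper":0}
    - {"x":-5.8,"y":0,"z":-2.6,"rx":0,"ry":0,"rz":0,"gripper":0}
    - {"x":0,"y":0,"z":0,"rx":0,"ry":0,"rz":0,"gripper":0}

```text
time_s: 7.73
eef_pos: [0.456, 0.1259, 0.3428]
orientation: [0.0, 0.708, 0.706, -0.0]
ft_force: [-0.2, 0.1, -2.4]
opening: 0.271
grip_force: 15.0
```

Emit:
servo_tool:
  targets:
    - {"x":-6.3,"y":0,"z":-2,"rx":0,"ry":0,"rz":0,"gripper":0}
    - {"x":-6.3,"y":0,"z":-1.8,"rx":0,"ry":0,"rz":0,"gripper":0}
    - {"x":-6.5,"y":0,"z":-1.4,"rx":0,"ry":0,"rz":0,"gripper":0}
    - {"x":-6.7,"y":0,"z":-1.1,"rx":0,"ry":0,"rz":0,"gripper":0}
    - {"x":-6.9,"y":0,"z":-0.8,"rx":0,"ry":0,"rz":0,"gripper":0}
    - {"x":-7,"y":0,"z":-0.4,"rx":0,"ry":0,"rz":0,"gripper":0}
    - {"x":0,"y":0,"z":0,"rx":0,"ry":0,"rz":0,"gripper":0}

```text
time_s: 8.32
eef_pos: [0.4564, 0.0863, 0.3507]
orientation: [0.001, 0.708, 0.707, 0.001]
ft_force: [-0.3, 1.7, 5.1]
opening: 0.275
grip_force: 15.0
```

Emit:
servo_tool:
  targets:
    - {"x":-7,"y":0,"z":-1,"rx":0,"ry":0,"rz":0,"gripper":0}
    - {"x":-7,"y":0,"z":0,"rx":0,"ry":0,"rz":0,"gripper":0}
    - {"x":-7,"y":0,"z":0,"rx":0,"ry":0,"rz":0,"gripper":0}
    - {"x":-5,"y":0,"z":0.5,"rx":0,"ry":0,"rz":0,"gripper":0}
    - {"x":-2,"y":0,"z":0.5,"rx":0,"ry":0,"rz":0,"gripper":0}
    - {"x":0,"y":0,"z":0,"rx":0,"ry":0,"rz":0,"gripper":0}
    - {"x":0,"y":0,"z":0,"rx":0,"ry":0,"rz":0,"gripper":0}

```text
time_s: 8.9
eef_pos: [0.4563, 0.0589, 0.3503]
orientation: [0.0, 0.707, 0.707, 0.0]
ft_force: [-0.7, 0.2, 6.9]
opening: 0.268
grip_force: 15.0
```

```bash
python3 - <<'E'
from bench import snapshot,camera_info,sensors
import cv2,numpy as np
s=sensors.state();print(s["eef_pos"],s["ft_force"],s["moment"])
a=snapshot("top")[170:250,190:290,::-1]
b=snapshot("scene")[145:285,240:340,::-1]
c=camera_info("wrist");w=snapshot("wrist")[:,:,::-1]
np.savez("pics/w5",intrinsics=c["intrinsics"],T=c["T"])
a=cv2.resize(a,None,fx=2.8,fy=2.8,interpolation=3)
b=cv2.resize(b,None,fx=2.5,fy=2.5,interpolation=3)
im=np.zeros((600,800,3),np.uint8)
im[:384,:512]=w;im[:a.shape[0],512:512+a.shape[1]]=a;im[230:230+b.shape[0],515:515+b.shape[1]]=b
cv2.imwrite("pics/c5.png",im)
E
```

```text
[0.45626088 0.05887646 0.35031377] [-0.66376627  0.19879077  6.9153939 ] [-0.02827312  0.26592525  0.02948535]
```

View pics/c5.png

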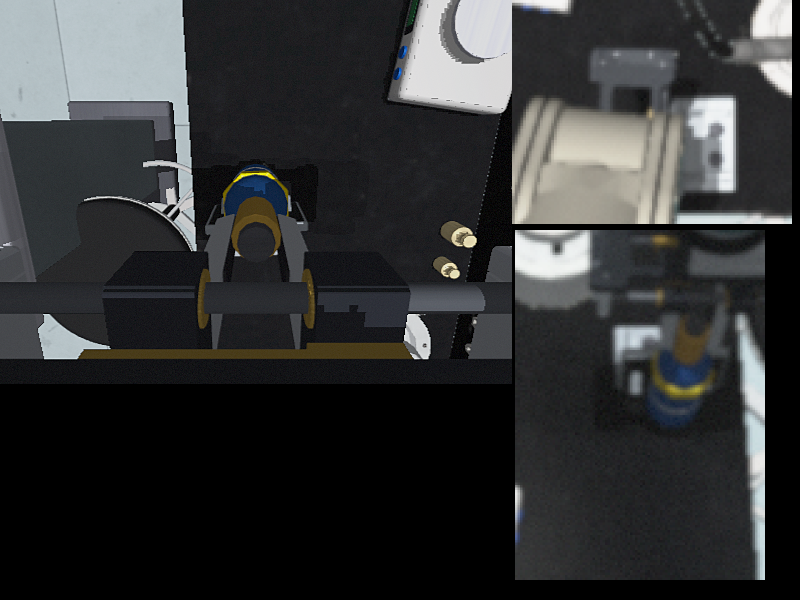

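The cylinder is nearly upright at the stop between the fingers (wrist view: cap at 258,242, collar at 255,180). I'll unload slightly, then release so that it settles flat.

Emit:
servo_tool:
  targets:
    - {"x":-1,"y":0,"z":-1,"rx":0,"ry":0,"rz":0,"gripper":0}
    - {"x":-1,"y":0,"z":-0.5,"rx":0,"ry":0,"rz":0,"gripper":0}
    - {"x":0,"y":0,"z":0,"rx":0,"ry":0,"rz":0,"gripper":0}
    - {"x":0,"y":0,"z":0,"rx":0,"ry":0,"rz":0,"gripper":0}
  force: 8

```text
time_s: 9.38
eef_pos: [0.4556, 0.0578, 0.3509]
orientation: [-0.0, 0.707, 0.707, -0.001]
ft_force: [0.2, 0.3, -3.3]
opening: 0.271
grip_force: 8.0
```

Emit:
servo_tool:
  targets:
    - {"x":0,"y":0,"z":0,"rx":0,"ry":0,"rz":0,"gripper":0}
    - {"x":0,"y":0,"z":0,"rx":0,"ry":0,"rz":0,"gripper":0}
  force: 3

```text
time_s: 9.55
eef_pos: [0.4558, 0.058, 0.3511]
orientation: [-0.0, 0.707, 0.707, -0.0]
ft_force: [-0.6, 0.4, -4.7]
opening: 0.274
grip_force: 3.0
```

Emit:
servo_tool:
  targets:
    - {"x":0,"y":0,"z":0,"rx":0,"ry":0,"rz":0,"gripper":0.33}
    - {"x":0,"y":0,"z":0,"rx":0,"ry":0,"rz":0,"gripper":0.33}
    - {"x":0,"y":0,"z":0,"rx":0,"ry":0,"rz":0,"gripper":0.33}
    - {"x":0,"y":0,"z":0,"rx":0,"ry":0,"rz":0,"gripper":0.33}
    - {"x":0,"y":0,"z":0,"rx":0,"ry":0,"rz":0,"gripper":0.33}
    - {"x":0,"y":0,"z":0,"rx":0,"ry":0,"rz":0,"gripper":0.33}

```text
time_s: 10.05
eef_pos: [0.4561, 0.0581, 0.3516]
orientation: [0.0, 0.707, 0.707, 0.0]
ft_force: [-0.8, 0.5, -0.3]
opening: 0.329
grip_force: 0.0
```

```bash
python3 - <<'E'
from bench import snapshot,camera_info,sensors
import cv2,numpy as np
from h import *
s=sensors.state();print(s["eef_pos"],s["ft_force"],s["moment"],s["opening"])
c=camera_info("wrist");w=snapshot("wrist")[:,:,::-1]
np.savez("pics/w6",intrinsics=c["intrinsics"],T=c["T"]);cv2.imwrite("pics/w6.png",w)
o=cv2.imread("pics/c5.png")[:384,:512]; c5=dict(np.load("pics/w5.npz"))
for im,cc in((o,c5),(w,c)):
    h=cv2.cvtColor(im,cv2.COLOR_BGR2HSV)[:290,150:360]
    for nm,lo,hi in (("brass",(8,90,40),(19,255,255)),("yellow",(22,120,60),(33,255,255)),("blue",(100,100,30),(125,255,255))):
        v,u=np.nonzero(cv2.inRange(h,lo,hi));print(nm,len(u),u.min()+150 if len(u) else 0,u.max()+150 if len(u) else 0,v.min() if len(u) else 0,v.max()if len(u) else 0)
    # predicted for upright at x,y
    K=cc["intrinsics"];Ti=np.linalg.inv(cc["T"])
    for p in [(.4563,.0557,.202),(.4563,.0557+.0095,.202),(.4563,.0557-.0095,.202),(.4563,.0557+.013,.192),(.4563,.0557+.025,.115)]:
        q=Ti@[*p,1];q=K@q[:3];print(p,(q[:2]/q[2]).round(1))
E
```

```text
[0.45611185 0.05806426 0.35158816] [-0.76610922  0.50587012 -0.30607569] [-0.07042238  0.05836476  0.00704117] 0.329168839737243
brass 177 201 313 174 288
yellow 575 199 313 171 289
blue 1633 200 341 55 273
(0.4563, 0.0557, 0.202) [255.6 269.9]
(0.4563, 0.0652, 0.202) [255.6 252.5]
(0.4563, 0.0462, 0.202) [255.6 286.7]
(0.4563, 0.0687, 0.192) [255.6 237.5]
(0.4563, 0.0807, 0.115) [255.5 182.1]
brass 206 191 324 209 288
yellow 742 187 324 176 289
blue 2054 206 316 38 283
(0.4563, 0.0557, 0.202) [256.1 267.3]
(0.4563, 0.0652, 0.202) [256.1 250. ]
(0.4563, 0.0462, 0.202) [256.  284.1]
(0.4563, 0.0687, 0.192) [256.1 235.3]
(0.4563, 0.0807, 0.115) [255.9 181. ]
```

```bash
python3 - <<'E'
import cv2,numpy as np
for im in (cv2.imread("pics/c5.png")[:384,:512],cv2.imread("pics/w6.png")):
    for r in range(164,284,3): print(r,*[tuple(int(t) for t in im[r,u][::-1]) for u in (246,256,266)],end=" | ")
    print()
E
```

```text
164 (11, 19, 15) (16, 36, 68) (23, 21, 20) | 167 (2, 29, 61) (114, 110, 103) (7, 27, 52) | 170 (4, 25, 67) (26, 40, 56) (68, 69, 52) | 173 (205, 201, 11) (255, 255, 20) (238, 236, 2) | 176 (82, 82, 63) (8, 34, 68) (70, 65, 60) | 179 (17, 43, 81) (25, 56, 95) (19, 42, 77) | 182 (20, 53, 93) (22, 54, 101) (23, 59, 102) | 185 (20, 54, 102) (23, 59, 106) (15, 36, 63) | 188 (18, 36, 66) (17, 60, 107) (17, 37, 64) | 191 (14, 36, 66) (15, 39, 66) (15, 34, 63) | 194 (19, 40, 69) (18, 41, 70) (22, 39, 69) | 197 (17, 36, 74) (78, 57, 11) (17, 40, 72) | 200 (76, 57, 22) (75, 57, 20) (79, 58, 19) | 203 (75, 57, 26) (75, 58, 24) (77, 60, 27) | 206 (73, 57, 22) (78, 60, 25) (74, 60, 22) | 209 (75, 61, 27) (74, 58, 22) (75, 57, 20) | 212 (74, 60, 27) (77, 61, 26) (77, 59, 21) | 215 (73, 58, 25) (103, 83, 38) (73, 58, 27) | 218 (95, 75, 31) (93, 75, 28) (97, 78, 32) | 221 (91, 72, 28) (84, 67, 29) (95, 77, 31) | 224 (77, 60, 28) (35, 36, 39) (93, 73, 29) | 227 (27, 30, 34) (42, 43, 45) (29, 33, 39) | 230 (38, 37, 41) (39, 40, 44) (40, 39, 39) | 233 (39, 40, 43) (42, 42, 46) (40, 40, 45) | 236 (44, 4
[... 1807 characters left out ...]
8, 60, 27) (77, 58, 18) | 239 (90, 70, 28) (92, 72, 27) (80, 63, 25) | 242 (91, 73, 33) (93, 72, 29) (94, 75, 32) | 245 (94, 75, 30) (44, 39, 34) (90, 70, 26) | 248 (27, 28, 36) (37, 36, 40) (93, 74, 32) | 251 (33, 33, 38) (36, 34, 38) (27, 25, 32) | 254 (32, 33, 38) (42, 43, 48) (30, 33, 32) | 257 (40, 40, 43) (39, 40, 43) (39, 37, 42) | 260 (42, 43, 45) (39, 38, 43) (43, 42, 48) | 263 (36, 36, 38) (37, 39, 42) (37, 40, 42) | 266 (40, 40, 45) (38, 37, 42) (40, 40, 43) | 269 (40, 40, 45) (39, 39, 40) (41, 43, 44) | 272 (40, 42, 45) (42, 44, 46) (39, 40, 44) | 275 (42, 41, 44) (39, 40, 41) (35, 37, 42) | 278 (42, 42, 44) (40, 40, 43) (40, 38, 43) | 281 (39, 40, 41) (40, 36, 43) (36, 39, 41) |
```

Emit:
servo_tool:
  targets:
    - {"x":-1.5,"y":0,"z":0,"rx":0,"ry":0,"rz":0,"gripper":0.33}
    - {"x":-1.5,"y":0,"z":0,"rx":0,"ry":0,"rz":0,"gripper":0.33}
    - {"x":0,"y":0,"z":0,"rx":0,"ry":0,"rz":0,"gripper":0}
    - {"x":0,"y":0,"z":0,"rx":0,"ry":0,"rz":0,"gripper":0}
    - {"x":0,"y":0,"z":0,"rx":0,"ry":0,"rz":0,"gripper":0}
    - {"x":0,"y":0,"z":0,"rx":0,"ry":0,"rz":0,"gripper":0}
    - {"x":0,"y":0,"z":0,"rx":0,"ry":0,"rz":0,"gripper":0}
  force: 30

```text
time_s: 10.68
eef_pos: [0.456, 0.055, 0.3514]
orientation: [-0.0, 0.707, 0.707, -0.0]
ft_force: [-0.6, 0.5, -0.1]
opening: 0.273
grip_force: 30.0
```

```bash
python3 - <<'E'
from h import *
for z in (.08,.12,.16,.2): print(z,proj("top",197,134,z).round(3),proj("top",200,125,z).round(3),proj("scene",186,256,z).round(3),proj("scene",190,160,z).round(3))
E
```

```text
0.08 [0.707 0.181 0.08 ] [0.733 0.173 0.08 ] [0.713 0.187 0.08 ] [ 0.727 -0.053  0.08 ]
0.12 [0.699 0.174 0.12 ] [0.724 0.167 0.12 ] [0.706 0.201 0.12 ] [ 0.719 -0.028  0.12 ]
0.16 [0.691 0.167 0.16 ] [0.715 0.16  0.16 ] [0.7   0.215 0.16 ] [ 0.712 -0.002  0.16 ]
0.2 [0.683 0.16  0.2  ] [0.706 0.153 0.2  ] [0.693 0.229 0.2  ] [0.704 0.023 0.2  ]
```

Emit:
servo_tool:
  targets:
    - {"x":0,"y":0,"z":-5,"rx":0,"ry":0,"rz":0,"gripper":0}
    - {"x":0,"y":0,"z":-12,"rx":0,"ry":0,"rz":0,"gripper":0}
    - {"x":2,"y":0,"z":-15,"rx":0,"ry":0,"rz":0,"gripper":0}
    - {"x":5,"y":0,"z":-15,"rx":0,"ry":0,"rz":0,"gripper":0}
    - {"x":8,"y":0,"z":-15,"rx":0,"ry":0,"rz":0,"gripper":0}
    - {"x":12,"y":2,"z":-15,"rx":0,"ry":0,"rz":0,"gripper":0}
    - {"x":14,"y":6,"z":-12,"rx":0,"ry":0,"rz":0,"gripper":0}
    - {"x":14,"y":10,"z":-5,"rx":0,"ry":0,"rz":0,"gripper":0}

```text
time_s: 11.35
eef_pos: [0.4735, 0.1105, 0.447]
orientation: [-0.0, 0.707, 0.707, 0.0]
ft_force: [0.2, 0.8, -4.2]
opening: 0.272
grip_force: 30.0
```

Emit:
servo_tool:
  targets:
    - {"x":10,"y":14,"z":0,"rx":0,"ry":0,"rz":0,"gripper":0}
    - {"x":10,"y":17,"z":0,"rx":0,"ry":0,"rz":0,"gripper":0}
    - {"x":5,"y":18,"z":0,"rx":0,"ry":0,"rz":0,"gripper":0}
    - {"x":0,"y":18,"z":0,"rx":0,"ry":0,"rz":0,"gripper":0}
    - {"x":0,"y":17,"z":0,"rx":0,"ry":0,"rz":0,"gripper":0}
    - {"x":0,"y":14,"z":0,"rx":0,"ry":0,"rz":0,"gripper":0}
    - {"x":0,"y":8,"z":0,"rx":0,"ry":0,"rz":0,"gripper":0}
    - {"x":0,"y":0,"z":0,"rx":0,"ry":0,"rz":0,"gripper":0}

```text
time_s: 12.02
eef_pos: [0.581, 0.135, 0.4448]
orientation: [0.0, 0.707, 0.707, -0.0]
ft_force: [-0.2, 0.5, -3.7]
opening: 0.268
grip_force: 30.0
```

```bash
python3 - <<'E'
from bench import snapshot,camera_info,sensors
import cv2,numpy as np
s=sensors.state();print(s["time_s"],s["eef_pos"],s["ft_force"],s["moment"],s["opening"],s["joints"].round(2))
c=camera_info("wrist");w=snapshot("wrist")[:,:,::-1]
np.savez("pics/w7",intrinsics=c["intrinsics"],T=c["T"]);cv2.imwrite("pics/w7.png",w)
E
```

```text
12.0167 [0.58101125 0.13497716 0.44481715] [-0.1591275   0.53284921 -3.68539407] [-0.06907964  0.02059427  0.07071101] 0.2683090712867713 [-0.52  0.53  0.39  1.63 -0.23  1.02 -0.06]
```

View pics/w7.png

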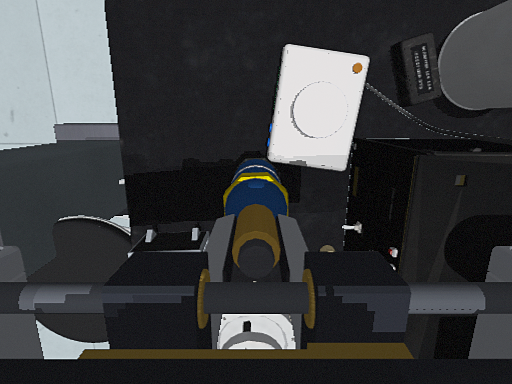

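```bash
python3 - <<'E'
from h import *
import cv2
c=dict(np.load("pics/w7.npz"));K=c["intrinsics"];Ti=np.linalg.inv(c["T"])
pr=lambda p:(lambda q:(q[:2]/q[2]).round(1))(K@(Ti@[*p,1])[:3])
im=cv2.imread("pics/w7.png")
for r in list(range(168,196,2))+list(range(200,214,2))+list(range(228,252,2)):print(r,im[r,256][::-1],end="|")
print()
e=np.array([.581,.135,.4448])
for t in (-4,-2,0,2,4):
    a=np.array([0,np.sin(np.radians(t)),np.cos(np.radians(t))]);n=np.array([0,a[2],-a[1]])
    g=e-[0,0,.18]
    f=lambda s,r:pr(g+a*(s-.171)+n*r)[1]
    print(t,"cap",f(.202,.0095),f(.202,-.0095),"rim192",f(.192,.013),"shoulder145",f(.145,.013),"collar108",f(.115,.025),f(.10,.025))
for p in[(320,110)]:print("pan",proj("",*p,.056,c))
print("housing",np.mean([proj("",*p,.036,c) for p in[(285,44),(369,57),(345,170),(268,160)]],0))
# pan ellipse by edges
g=cv2.GaussianBlur(cv2.cvtColor(im,cv2.COLOR_BGR2GRAY),(3,3),0)[75:148,284:356]
ed=cv2.Canny(g,15,40);v,u=np.nonzero(ed)
P=np.array([proj("",x+284,y+75,.056,c)[:2] for x,y in zip(u,v)])
best=max(((np.sum(abs(np.hypot(*(P-[x,y]).T)-.034)<.0015),x,y) for x in np.arange(.645,.675,.001) for y in np.arange(.195,.23,.001)));print("fit",best,len(P))
E
```

```text
168 [15 38 72]|170 [ 8 35 73]|172 [62 66 50]|174 [108  93   0]|176 [175 169   0]|178 [73 69 82]|180 [21 41 77]|182 [23 48 86]|184 [21 52 96]|186 [ 25  60 107]|188 [ 9 35 66]|190 [25 43 74]|192 [15 37 69]|194 [21 39 72]|200 [10 37 68]|202 [13 38 76]|204 [88 65 26]|206 [80 62 26]|208 [79 61 20]|210 [81 62 26]|212 [81 64 28]|228 [82 64 26]|230 [82 63 25]|232 [100  79  35]|234 [97 76 30]|236 [97 76 27]|238 [64 53 33]|240 [33 34 33]|242 [33 32 35]|244 [32 32 33]|246 [46 45 49]|248 [43 42 45]|250 [44 42 47]|
-4 cap 250.4 283.2 rim192 234.5 shoulder145 202.2 collar108 173.4 168.5
-2 cap 248.1 281.7 rim192 232.9 shoulder145 203.3 collar108 175.6 171.2
0 cap 245.8 280.2 rim192 231.2 shoulder145 204.3 collar108 177.8 174.0
2 cap 243.5 278.7 rim192 229.6 shoulder145 205.4 collar108 180.1 176.8
4 cap 241.1 277.0 rim192 227.9 shoulder145 206.5 collar108 182.4 179.5
pan [0.66061374 0.21318358 0.056     ]
housing [0.66033194 0.21291553 0.036     ]
fit (np.int64(162), np.float64(0.658), np.float64(0.21300000000000002)) 338
```

Emit:
servo_tool:
  targets:
    - {"x":6,"y":6,"z":0,"rx":0,"ry":0,"rz":0,"gripper":0}
    - {"x":14,"y":14,"z":0,"rx":0,"ry":0,"rz":0,"gripper":0}
    - {"x":18,"y":18,"z":0,"rx":0,"ry":0,"rz":0,"gripper":0}
    - {"x":18,"y":18,"z":0,"rx":0,"ry":0,"rz":0,"gripper":0}
    - {"x":14,"y":14,"z":2,"rx":0,"ry":0,"rz":0,"gripper":0}
    - {"x":6,"y":7,"z":6,"rx":0,"ry":0,"rz":0,"gripper":0}
    - {"x":2,"y":2,"z":8,"rx":0,"ry":0,"rz":0,"gripper":0}
    - {"x":0,"y":0,"z":6,"rx":0,"ry":0,"rz":0,"gripper":0}

```text
time_s: 12.73
eef_pos: [0.6583, 0.2133, 0.4217]
orientation: [-0.001, 0.707, 0.707, -0.001]
ft_force: [-0.2, -0.6, -4.5]
opening: 0.272
grip_force: 30.0
```

Emit:
servo_tool:
  targets:
    - {"x":0,"y":0,"z":4,"rx":0,"ry":0,"rz":0,"gripper":0}
    - {"x":0,"y":0,"z":3,"rx":0,"ry":0,"rz":0,"gripper":0}
    - {"x":0,"y":0,"z":2,"rx":0,"ry":0,"rz":0,"gripper":0}
    - {"x":0,"y":0,"z":0,"rx":0,"ry":0,"rz":0,"gripper":0}
    - {"x":0,"y":0,"z":0,"rx":0,"ry":0,"rz":0,"gripper":0}

```text
time_s: 13.15
eef_pos: [0.6589, 0.2127, 0.4148]
orientation: [0.0, 0.707, 0.707, 0.0]
ft_force: [0.2, -0.8, -4.0]
opening: 0.275
grip_force: 30.0
```

Emit:
servo_tool:
  targets:
    - {"x":0,"y":1,"z":1.5,"rx":0,"ry":0,"rz":0,"gripper":0}
    - {"x":0,"y":0,"z":1.5,"rx":0,"ry":0,"rz":0,"gripper":0}
    - {"x":0,"y":0,"z":1.5,"rx":0,"ry":0,"rz":0,"gripper":0}
    - {"x":0,"y":0,"z":0,"rx":0,"ry":0,"rz":0,"gripper":0}
    - {"x":0,"y":0,"z":0,"rx":0,"ry":0,"rz":0,"gripper":0}

```text
time_s: 13.57
eef_pos: [0.6599, 0.2132, 0.4098]
orientation: [-0.0, 0.707, 0.707, -0.0]
ft_force: [0.3, 1.0, -4.2]
opening: 0.268
grip_force: 30.0
```

Emit:
servo_tool:
  targets:
    - {"x":0,"y":0,"z":1,"rx":0,"ry":0,"rz":0,"gripper":0}
    - {"x":0,"y":0,"z":1,"rx":0,"ry":0,"rz":0,"gripper":0}
    - {"x":0,"y":0,"z":0,"rx":0,"ry":0,"rz":0,"gripper":0}

```text
time_s: 13.82
eef_pos: [0.6599, 0.2132, 0.4077]
orientation: [-0.0, 0.707, 0.707, -0.0]
ft_force: [-0.9, 0.9, -4.1]
opening: 0.27
grip_force: 30.0
```

Emit:
servo_tool:
  targets:
    - {"x":0,"y":0,"z":1,"rx":0,"ry":0,"rz":0,"gripper":0}
    - {"x":0,"y":0,"z":0,"rx":0,"ry":0,"rz":0,"gripper":0}
    - {"x":0,"y":0,"z":0,"rx":0,"ry":0,"rz":0,"gripper":0}

```text
time_s: 14.07
eef_pos: [0.66, 0.2132, 0.4071]
orientation: [-0.0, 0.707, 0.707, 0.0]
ft_force: [-0.8, 1.3, -3.3]
opening: 0.273
grip_force: 30.0
```

Emit:
servo_tool:
  targets:
    - {"x":0,"y":0,"z":1,"rx":0,"ry":0,"rz":0,"gripper":0}
    - {"x":0,"y":0,"z":0,"rx":0,"ry":0,"rz":0,"gripper":0}
    - {"x":0,"y":0,"z":0,"rx":0,"ry":0,"rz":0,"gripper":0}

```text
time_s: 14.32
eef_pos: [0.66, 0.2132, 0.4063]
orientation: [0.0, 0.707, 0.707, 0.0]
ft_force: [-0.2, 0.5, -1.2]
opening: 0.271
grip_force: 30.0
```

Emit:
servo_tool:
  targets:
    - {"x":0,"y":0,"z":1,"rx":0,"ry":0,"rz":0,"gripper":0}
    - {"x":0,"y":0,"z":0,"rx":0,"ry":0,"rz":0,"gripper":0}
    - {"x":0,"y":0,"z":0,"rx":0,"ry":0,"rz":0,"gripper":0}

```text
time_s: 14.57
eef_pos: [0.66, 0.2132, 0.4055]
orientation: [0.0, 0.707, 0.707, 0.0]
ft_force: [-0.9, 0.6, 1.1]
opening: 0.272
grip_force: 30.0
```

The weight is on the pan; ease the grip, open and retreat.

Emit:
servo_tool:
  targets:
    - {"x":0,"y":0,"z":0,"rx":0,"ry":0,"rz":0,"gripper":0}
    - {"x":0,"y":0,"z":0,"rx":0,"ry":0,"rz":0,"gripper":0}
    - {"x":0,"y":0,"z":0,"rx":0,"ry":0,"rz":0,"gripper":0}
  force: 4

```text
time_s: 14.82
eef_pos: [0.6601, 0.2133, 0.4053]
orientation: [0.0, 0.707, 0.707, 0.0]
ft_force: [-1.3, 0.6, 1.4]
opening: 0.275
grip_force: 4.0
```

Emit:
servo_tool:
  targets:
    - {"x":0,"y":0,"z":0,"rx":0,"ry":0,"rz":0,"gripper":0.35}
    - {"x":0,"y":0,"z":0,"rx":0,"ry":0,"rz":0,"gripper":0.35}
    - {"x":0,"y":0,"z":0,"rx":0,"ry":0,"rz":0,"gripper":0.5}
    - {"x":0,"y":0,"z":0,"rx":0,"ry":0,"rz":0,"gripper":0.5}
    - {"x":0,"y":0,"z":0,"rx":0,"ry":0,"rz":0,"gripper":0.6}
    - {"x":0,"y":0,"z":0,"rx":0,"ry":0,"rz":0,"gripper":0.6}

```text
time_s: 15.32
eef_pos: [0.66, 0.2131, 0.4049]
orientation: [0.0, 0.707, 0.707, -0.0]
ft_force: [1.5, -0.1, 0.5]
opening: 0.588
grip_force: 0.0
```

Emit:
servo_tool:
  targets:
    - {"x":0,"y":0,"z":-6,"rx":0,"ry":0,"rz":0,"gripper":0.6}
    - {"x":0,"y":0,"z":-12,"rx":0,"ry":0,"rz":0,"gripper":0.6}
    - {"x":0,"y":0,"z":-16,"rx":0,"ry":0,"rz":0,"gripper":0.6}
    - {"x":0,"y":0,"z":-16,"rx":0,"ry":0,"rz":0,"gripper":0.6}
    - {"x":0,"y":0,"z":-16,"rx":0,"ry":0,"rz":0,"gripper":0.6}
    - {"x":0,"y":0,"z":-10,"rx":0,"ry":0,"rz":0,"gripper":0.6}
    - {"x":0,"y":0,"z":-4,"rx":0,"ry":0,"rz":0,"gripper":0.6}
    - {"x":0,"y":0,"z":0,"rx":0,"ry":0,"rz":0,"gripper":0.6}

```text
time_s: 15.98
eef_pos: [0.6601, 0.2131, 0.4866]
orientation: [0.001, 0.707, 0.707, 0.001]
ft_force: [-0.2, -0.2, 0.3]
opening: 0.603
grip_force: 0.0
```

```bash
python3 - <<'E'
from h import *
from bench import snapshot,sensors
import cv2
s=sensors.state();e=s["eef_pos"];print(s["time_s"],e,s["ft_force"])
c=camera_info("wrist");w=snapshot("wrist")[:,:,::-1];cv2.imwrite("pics/w8.png",w)
K=c["intrinsics"];Ti=np.linalg.inv(c["T"])
pr=lambda p:(lambda q:(q[:2]/q[2]).round(1))(K@(Ti@[*p,1])[:3])
for s_,r in((.202,.0095),(.202,-.0095),(.192,.013),(.145,.013),(.115,.025),(.1,.025)): print(s_,pr((.66,.213+r,.0545+s_)))
print("pan centre",pr((.66,.213,.055)), "cap centre",pr((.66,.213,.2565)))
print([(r,tuple(int(t) for t in w[r,256][::-1])) for r in range(100,285,3)])
r0=int(pr((.66,.213+.013,.0545+.17))[1])
print("row",r0,[(u,tuple(int(t) for t in w[r0,u][::-1])) for u in range(228,286,3)])
E
```

```text
15.9833 [0.66014875 0.21309141 0.48656649] [-0.21313409 -0.20362478  0.27967088]
0.202 [254.8 199.9]
0.202 [254.8 223.3]
0.192 [254.8 192.1]
0.145 [254.9 179.5]
0.115 [254.9 162.1]
0.1 [254.9 160. ]
pan centre [254.9 167. ] cap centre [254.8 211.7]
[(100, (34, 36, 38)), (103, (31, 35, 38)), (106, (31, 34, 33)), (109, (31, 33, 34)), (112, (26, 28, 28)), (115, (222, 221, 222)), (118, (240, 237, 238)), (121, (240, 237, 238)), (124, (239, 237, 236)), (127, (239, 236, 237)), (130, (239, 237, 237)), (133, (239, 237, 237)), (136, (239, 237, 237)), (139, (239, 236, 237)), (142, (243, 240, 239)), (145, (242, 239, 239)), (148, (93, 91, 91)), (151, (19, 46, 79)), (154, (199, 198, 198)), (157, (64, 70, 53)), (160, (232, 231, 35)), (163, (21, 55, 99)), (166, (28, 75, 131)), (169, (27, 71, 124)), (172, (20, 42, 75)), (175, (17, 41, 78)), (178, (93, 68, 25)), (181, (87, 68, 28)), (184, (88, 68, 29)), (187, (87, 68, 31)), (190, (105, 84, 30)), (193, (115, 89, 33)), (196, (35, 35, 39)), (199, (46, 45, 51)), (202, (45, 46, 49)), (205, (44, 44, 49)), (208, (42, 41, 46)), (211, (45, 46, 50)), (214, (44,
[... 235 characters left out ...]
 42)), (250, (35, 38, 40)), (253, (42, 39, 44)), (256, (41, 41, 43)), (259, (38, 41, 44)), (262, (35, 36, 38)), (265, (34, 34, 34)), (268, (34, 34, 35)), (271, (35, 35, 35)), (274, (39, 38, 40)), (277, (36, 37, 40)), (280, (37, 38, 38)), (283, (39, 40, 44))]
row 185 [(228, (114, 116, 115)), (231, (107, 103, 73)), (234, (19, 44, 74)), (237, (18, 42, 75)), (240, (19, 42, 76)), (243, (82, 65, 21)), (246, (86, 68, 27)), (249, (84, 67, 30)), (252, (88, 69, 33)), (255, (87, 71, 30)), (258, (86, 66, 30)), (261, (86, 68, 26)), (264, (86, 68, 28)), (267, (43, 45, 70)), (270, (13, 41, 74)), (273, (11, 36, 71)), (276, (0, 31, 69)), (279, (142, 139, 124)), (282, (115, 114, 115)), (285, (112, 114, 114))]
```

```bash
python3 -c "
from bench import workorder
print(workorder.job_done())"
```

```text
the job is handed in; nothing more can be done
None
```

The cylinder was pushed home at the stop, raised there, and set down upright and released in the middle of the pan; the final wrist picture agrees with that to about 2 mm. I handed the job in at about 16 s and got no verdict back.

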